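Hold the sloping-front case in the drilling jig

TASK

Get the grey sloping-front instrument case ready for drilling: lay it flat on the jig board with its slope facing away from the fence, its straight back flush against the fence and its end butted up to the stop block. Then press on it with one firm diagonal push, down onto the board and into the fence at the same time, and finish while still holding that push (do not let go). Leave the plain box and everything else on the bench alone.

Things in the scene. Friction and masses are not known exactly. Their poses are not given: they have to be found in the camera images.
- case: Workpiece: loose grey plastic case, solid to the touch, about 250 g, 50 (x) x 110 (y) x 44 mm high, on the bench right (-y) of the jig. Origin: centre of underside, z up. Upright back at x = +25 mm. Front upright at x = -25 mm up to 24 mm height, then slopes at 45 deg to x = -5 mm at the top; top flat from there to the back. Home: x = +35 mm in the board's frame, y = -70 mm in the stop's.
- slope (a point): Centre of the case's 45 degree sloping front panel (bare aluminium, 28 mm by 110 mm), at (-15, 0, +34) mm in the case's frame; its outward normal is (-1, 0, +1)/1.414 there. Fingers stick on it with some friction, so a push straight down on it hardly reaches the fence.
- board: Jig's flat grey laminate board, fixed to the bench, 160 (x) x 280 (y) x 18 mm thick. Origin: centre of underside, on the bench; +x points to the fence, y runs along it. Board, fence and stop are slick (friction about 0.2 against the case), rigid and immovable.
- fence: Jig's fence: fixed aluminium bar, 20 (x) x 280 (y) x 35 mm high, along the board's far edge. Origin: centre of underside, at (+70, 0, +18) mm in the board's frame, same axes. Working face (towards the robot) at x = +60 mm in the board's frame.
- stop: Jig's stop block: fixed plain aluminium block, 70 (x) x 30 (y) x 30 mm high plus two 4 mm screw heads (looks only), standing on the board towards its left (+y) end, butting the fence. Origin: centre of underside, on the board's top; axes as the board's. Working face at y = -15 mm. Its place along the fence varies.
- plain_box: Bystander, not the workpiece: a plain rectangular box of the same grey plastic, 50 x 110 x 40 mm, no slope, loose, beyond the case. Origin: centre of underside.
- meter: Bystander: black hand multimeter lying flat, 160 x 80 x 34 mm, behind the jig to the right. Origin: centre of underside.
- screwdriver: Bystander: screwdriver lying left of and behind the jig, about 210 mm long and 26 mm thick, along its x. Origin: near mid-length, underside.
- spool: Bystander: solder spool standing on its end, 56 mm across, 45 mm high, left of the jig. Origin: centre of underside.
- jar: Bystander: closed jar, 60 mm across, 70 mm high, left of the jig. Origin: centre of underside.
- mug: Bystander: white mug, 80 mm across, 90 mm high, behind the jig. Origin: centre of underside.
- offcut: Bystander: flat wooden offcut, 90 x 50 x 20 mm, lying beside the jig, between it and the plain box. Origin: centre of underside.
Mind the look-alikes: they are no part of the job. Leave any blue, green or yellow look-alike of the case alone.

How it is judged:
On the way:
1. the case stands flat on the jig board (z of case in the frame of board between 0.014 and 0.022 m and angle between case's own z axis and vertical below 0.06 rad and x of case in the frame of board above -0.08 m and y of case in the frame of board above -0.14 m and contact force between case and board above 0.5 N), for 0.1 s.
At the end, for the whole second after the job is handed in: Case flat on the board, slope away from the fence, back within 3.5 mm of the fence and square to 0.06 rad, end within 3.5 mm of the stop, at rest, while the robot presses it over 3 N into the fence and over 6 N (weight included) onto the board through the last second (x of case in the frame of board above 0.0315 m and y of case in the frame of stop between -0.0735 and -0.066 m and x of slope in the frame of board below 0.03 m and angle between the x axis of case and the x axis of board, either way round below 0.06 rad and angle between case's own z axis and vertical below 0.05 rad and z of case in the frame of board below 0.021 m and contact force between case and fence above 3 N and contact force between case and board above 6 N and contact force between any of the fingers, the arm and case above 4 N and linear speed of case below 0.01 m/s); the arm keeps its last pose, push and grip.
It fails at once if a bystander was moved more than 20 mm (distance of any of plain_box, meter, screwdriver, spool, jar, mug, offcut from where it was at the start of the episode above 0.02 m).
It also fails if it takes over 54 s, if anything falls off the work surface, if the arm or the gripper's body presses on something with over 40 N, if the wrist force passes 120 N, or if a joint passes its speed limit or range.

ROBOT

A 6-joint arm with a two-finger parallel gripper is mounted at the origin on the work surface. World frame = base frame: x ahead of the robot, y to its left, z up, the work surface at z = 0. Lengths are in m, angles in rad, forces in N, time in s.
With the tool pointing down it reaches from about 0.325 to 0.9 m from the base axis. Payload 6.1 kg.
Tool frame: the origin (TCP) lies at the very end of the fingers, on their centre line; the grasp point (between the pads) lies 19 mm behind it; z points along the fingers, y is the line along which they close (so a half turn about z gives the same grasp; the last joint's range is limited). The gripper opens to 85 mm and grips with 20 to 120 N. Pads are 22 mm wide; open, the fingers measure 114 mm over their backs; the gripper's body (76 mm by 85 mm) begins 54 mm behind the grasp point. The pads swing forward as they close: fully open they stand 13 mm farther back than shut.
Start: joints at [1.043, 0.22, 1.526, -0, 1.395, -0.126], TCP at [0.244, 0.575, 0.231] pointing down, gripper open.
Joint ranges: [-2.98, 2.98], [-0.91, 2.08], [0.09, 2.57], [-1.24, 4.39], [0.2, 2.65], [-2.68, 2.68]. Speed limits (rad/s): [2.57, 2.57, 3.01, 3.14, 3.14, 3.14].

INTERFACE

Orientations are given as a rotation vector (axis times angle).
In Python, from plant import read_state, snapshot, calibration, sign_off gives the robot as it stands.
- The arm moves only by the tool send_rows, never from a script. Its argument "plan" is a list that holds one entry, the list of rows, each a list of 5 numbers: the closure, from -1 (fully open) to 1 (shut), then the shift along the tool's x, y, z in units of 0.12 m (1.0 is 0.12 m), then the turn about the tool's z in units of 90 degrees (1.0 is 90 degrees). A call has 1 to 12 rows; each row is the pose to reach, as a shift and turn from the pose commanded when the call began, along the tool's axes at that moment; what a row does not reach only later rows make up. A row lasts 1/10 s, in which the tool goes at most 50 mm and 8.59 degrees, less where a joint would pass 70% of its speed; a pose out of reach is approached as far as the arm can. A call with a number of a shift or a turn outside -1 to 1 is refused whole. A call with a gripper value outside its range is refused whole. The fingers move at their own pace and stop on an object; "newtons" is the grip in N (left out, the last holds). Time passes only in rows, so rows that repeat a pose let the fingers close. It gives the time, the measured TCP pose, the force, the opening and the grip force at its end, in the units of the state.
- read_state(): the state, without advancing time (a new reading comes with each control period).
- snapshot(name): name is "scene" or "side" or "wrist"; returns the picture (384x512x3 uint8, red, green, blue); there is no depth.
- calibration(name): a dict with "mtx" (3x3 intrinsics, pixels), "eye" and "attitude" of the camera in the world. Camera axes: x right, y down, z forward; pixel columns grow to the right and rows downward; lengths in m; the calibration is good to about 2 mm. A picture is of the moment at which its call begins: read the wrist's pose just before it. calibration takes no time and is no camera call; for the wrist camera it gives the pose at the moment of the call.
- sign_off(): hands the job in; it is judged then, once.
The state is a dict: "time": time; "q": joint angles; "joint_vel": joint speeds; "joint_efforts": joint torques, N m; "ee_pos": TCP position; "eef_rot": TCP orientation; "ft_force": force on the tool from outside, world axes, zero at the start; "torque": the same for the moment, N m; "finger_gap": finger opening in m; "grip_force": force on a finger pad.
Only numpy, scipy, OpenCV 4.12 (cv2) and the standard library are available. Lean on these libraries where they do the work, as an engineer would, in place of code of your own. Each camera call takes 0.05 s, during which the arm holds its last target. There are 200 camera calls.

## Working session

There is one attempt and no reset: what is moved stays moved. The work goes in short steps, Python scripts to look and compute and a tool call to move; the robot and the scene stay as the last step left them, time stands still between calls to the robot, and variables do not carry over. Pictures are saved under pics/ and viewed, at most 10 in all, crops included, and the job is handed in when it is done.

Besides the shell and the picture viewer there is one more tool, called after "Call:" in YAML: its name, and indented under it one key for each argument. send_rows: Moves the arm, as the interface text tells. Its arguments: {"type":"object","properties":{"plan":{"type":"array","items":{"type":"array","items":{"type":"array","items":{"type":"number","minimum":-1,"maximum":1}}}},"newtons":{"type":"number"}},"required":["plan"]}

```bash
mkdir -p pics
python3 - <<'E'
from plant import *
import cv2,numpy as np
for n in ("scene","side"):
    im=snapshot(n); cv2.imwrite(f"pics/{n}0.png",cv2.cvtColor(im,cv2.COLOR_RGB2BGR))
    c=calibration(n); print(n,{k:np.round(v,3).tolist() for k,v in c.items()})
s=read_state(); print(s)
print(calibration("wrist"))
E
```

```text
scene {'mtx': [[383.866, 0.0, 253.213], [0.0, 383.866, 199.59], [0.0, 0.0, 1.0]], 'eye': [1.506, -0.144, 0.838], 'attitude': [-1.776, -1.57, 0.731]}
side {'mtx': [[464.211, 0.0, 251.02], [0.0, 464.211, 188.067], [0.0, 0.0, 1.0]], 'eye': [0.192, -0.987, 1.032], 'attitude': [-2.278, 0.451, -0.169]}
{'time': 0.1, 'q': array([ 1.04288349e+00,  2.21142542e-01,  1.52750066e+00,  1.62034246e-05,
        1.39469465e+00, -1.26087436e-01]), 'joint_vel': array([ 7.06351847e-04, -1.77509937e-03, -3.58546149e-03, -1.78828426e-03,
        8.69480329e-05,  2.24068749e-03]), 'joint_efforts': array([ 5.24889565e-04, -4.98238778e+01, -3.90550017e+01, -2.68555905e-04,
        5.65922135e-03, -4.44789941e-05]), 'ee_pos': array([0.24415276, 0.57474916, 0.23030947]), 'eef_rot': array([-6.26837318e-01, -3.07783300e+00,  2.58756142e-03]), 'ft_force': array([0.34268185, 0.01991463, 0.20641297]), 'torque': array([-0.03140734,  0.03098713,  0.01307337]), 'grip_force': 0.0, 'finger_gap': 0.08546876401362605}
{'mtx': array([[302.12998756,   0.        , 259.01009757],
       [  0.        , 302.12998756, 191.15367097],
       [  0.        ,   0.        ,   1.        ]]), 'eye': array([0.17786634, 0.60274154, 0.37420396]), 'attitude': array([2.40979212, 1.59720916, 0.22941262])}
```

View pics/scene0.png

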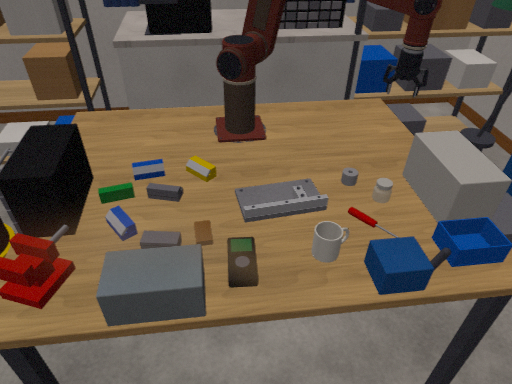

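View pics/side0.png

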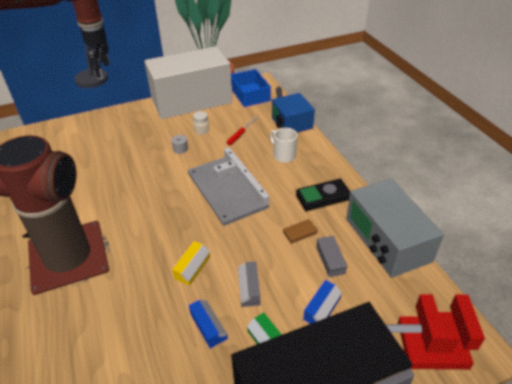

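The scene view shows the case at about (164,191), the plain box at (161,240) and the jig at (281,199). The side view has the case at (249,283), the plain box at (331,255) and the jig at (230,185). I'll zoom in on the case and jig.

```bash
cat > h.py <<'E'
from plant import *
import cv2,numpy as np
from scipy.spatial.transform import Rotation as R
def ray(n,uv,z,c=None):
    c=c or calibration(n); uv=np.atleast_2d(uv).astype(float)
    d=np.c_[uv,np.ones(len(uv))]@np.linalg.inv(c["mtx"]).T@R.from_rotvec(c["attitude"]).as_matrix().T
    e=np.array(c["eye"]); return e+d*((z-e[2])/d[:,2:])
def proj(n,p,c=None):
    c=c or calibration(n); q=(np.atleast_2d(p)-c["eye"])@R.from_rotvec(c["attitude"]).as_matrix()@np.array(c["mtx"]).T
    return q[:,:2]/q[:,2:]
E
python3 - <<'E'
from h import *
a=cv2.imread("pics/scene0.png");b=cv2.imread("pics/side0.png")
f=lambda i,x,y,w,h,s:cv2.resize(i[y:y+h,x:x+w],None,fx=s,fy=s,interpolation=cv2.INTER_CUBIC)
top=np.hstack([f(a,140,172,50,40,6)[:240], f(b,225,250,50,40,6), f(b,225,280,33,40,6)])
bot=np.hstack([f(a,225,165,110,60,3.5), f(b,180,140,100,90,3.5)[:210]])
bot2=f(b,180,140,100,90,3.5)
W=800; C=np.zeros((600,800,3),np.uint8)
C[:240,:top.shape[1]]=top; C[250:460,:385]=f(a,225,165,110,60,3.5); C[250:565,400:750]=bot2
cv2.imwrite("pics/z0.png",C)
E
```

```text
(no output)
```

View pics/z0.png

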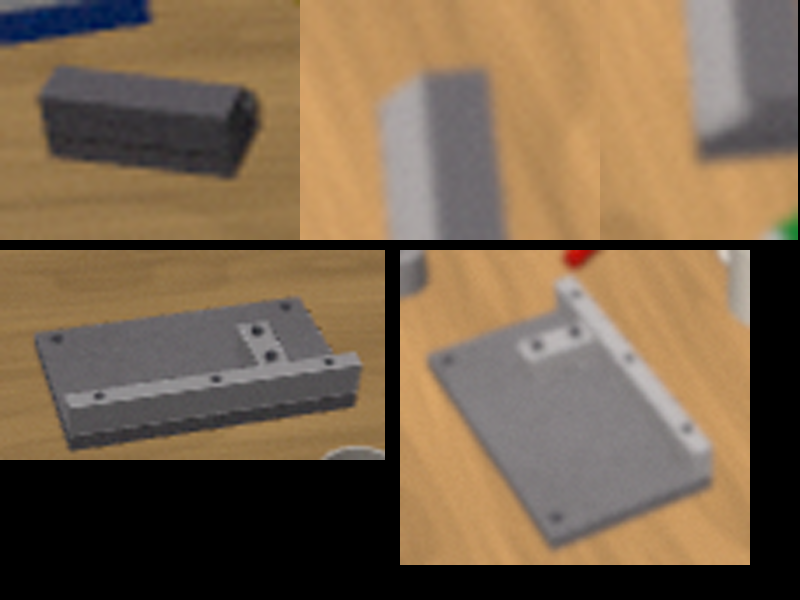

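The case's bright slope faces the robot and its upright back faces away (+x), so it is already roughly the right way round. The fence is the bright bar on the board's +x side, and the stop has two screw heads. Next I'll turn these corners into positions.

Run:
```python
from h import *
np.set_printoptions(precision=4,suppress=True)
A=lambda pts,ox,oy,tx,ty,s:[((x-tx)/s+ox-.4,(y-ty)/s+oy-.4) for x,y in pts]
print("case back top L,R", ray("scene",A([(41,100),(237,118)],140,172,0,0,6),.044))
print("case back bot L,R", ray("scene",A([(52,157),(233,178)],140,172,0,0,6),.0))
print("case top side far L/R", ray("side",A([(425,73),(488,70)],225,250,300,0,6),.044))
print("fence top scene: front L, front R, backL(rob side), back R", ray("scene",A([(70,407),(357,370),(66,396),(350,355)],225,165,0,250,3.5),.053))
print("board top robot side L,R", ray("scene",A([(36,337),(300,298)],225,165,0,250,3.5),.018))
print("side board: robot +y, robot -y", ray("side",A([(430,357),(553,539)],180,140,400,250,3.5),.018))
print("side fence top corners +y(l),+y r, -y l,-y r", ray("side",A([(556,284),(574,276),(694,455),(711,445)],180,140,400,250,3.5),.053))
print("stop top scene: corners",ray("scene",A([(236,325),(265,320),(264,366),(287,362)],225,165,0,250,3.5),.048))
print("stop top side: corners",ray("side",A([(519,345),(573,325),(530,361),(592,338)],180,140,400,250,3.5),.048))
```

```text
case back top L,R [[ 0.4451 -0.3611  0.044 ]
 [ 0.4741 -0.2518  0.044 ]]
case back bot L,R [[ 0.4415 -0.3623  0.    ]
 [ 0.4725 -0.2589  0.    ]]
case top side far L/R [[ 0.4502 -0.2499  0.044 ]
 [ 0.4767 -0.2592  0.044 ]]
fence top scene: front L, front R, backL(rob side), back R [[ 0.6022 -0.0459  0.053 ]
 [ 0.5809  0.2241  0.053 ]
 [ 0.5867 -0.0478  0.053 ]
 [ 0.5584  0.2237  0.053 ]]
board top robot side L,R [[ 0.4522 -0.0633  0.018 ]
 [ 0.4179  0.2141  0.018 ]]
side board: robot +y, robot -y [[ 0.4205  0.207   0.018 ]
 [ 0.4503 -0.0661  0.018 ]]
side fence top corners +y(l),+y r, -y l,-y r [[ 0.5574  0.2231  0.053 ]
 [ 0.578   0.2281  0.053 ]
 [ 0.5873 -0.0518  0.053 ]
 [ 0.6058 -0.046   0.053 ]]
stop top scene: corners [[0.4941 0.1283 0.048 ]
 [0.4894 0.1582 0.048 ]
 [0.5592 0.1414 0.048 ]
 [0.5558 0.1642 0.048 ]]
stop top side: corners [[0.4961 0.1552 0.048 ]
 [0.553  0.1629 0.048 ]
 [0.4982 0.1291 0.048 ]
 [0.563  0.1375 0.048 ]]
```

```bash
cat >> h.py <<'E'
np.set_printoptions(precision=4,suppress=True)
def go(*targets):  # each (x,y,z,toolY angle deg or None): tool-axes shift in units from present pose, for each target
    s=read_state(); M=R.from_rotvec(s["eef_rot"]).as_matrix(); a=np.degrees(np.arctan2(M[1,1],M[0,1]))
    print("t",round(s["time"],2),"tcp",s["ee_pos"],"yAng",round(a,2),"F",s["ft_force"],"gap",round(s["finger_gap"],4),"grip",s["grip_force"])
    for t in targets:
        print(t,"->",np.round(M.T@(np.array(t[:3])-s["ee_pos"])/.12,3),"turn",0 if t[3] is None else round(-(t[3]-a)/90,3))
E
python3 -c "
from h import *
go((.45,.08,.30,-15),(.434,-.302,.15,-15))"
```

```text
t 0.1 tcp [0.2442 0.5747 0.2303] yAng 66.98 F [0.3427 0.0199 0.2064] gap 0.0855 grip 0.0
(0.45, 0.08, 0.3, -15) -> [-3.191 -3.125 -0.576] turn 0.911
(0.434, -0.302, 0.15, -15) -> [-4.314 -6.104  0.679] turn 0.911
```

Call:
send_rows:
  plan:
    - [[-1,-0.5,-0.5,-0.1,0],[-1,-1,-1,-0.2,0],[-1,-1,-1,-0.2,0],[-1,-1,-1,-0.2,0]]

```text
time: 0.5
ee_pos: [0.3089, 0.4148, 0.2554]
eef_rot: [0.63, 3.077, -0.002]
ft_force: [0.1, 0.4, 0.9]
finger_gap: 0.0853
grip_force: 0.0
```

Call:
send_rows:
  plan:
    - [[-1,-0.5,-0.5,-0.1,0],[-1,-1,-1,-0.2,0],[-1,-1,-1,-0.2,0],[-1,-1,-1,-0.2,0]]

```text
time: 0.9
ee_pos: [0.3725, 0.2574, 0.2798]
eef_rot: [0.631, 3.076, -0.001]
ft_force: [-0.3, 1.3, -0.1]
finger_gap: 0.0853
grip_force: 0.0
```

Call:
send_rows:
  plan:
    - [[-1,-0.3,-0.3,-0.1,0.1],[-1,-0.6,-0.6,-0.2,0.2],[-1,-1,-1,-0.2,0.3],[-1,-1,-1,-0.2,0.4],[-1,-1,-1,-0.2,0.5],[-1,-1,-1,-0.2,0.6],[-1,-1,-1,-0.2,0.7],[-1,-1,-1,-0.2,0.8],[-1,-1,-1,-0.2,0.91],[-1,-1,-1,-0.2,0.91],[-1,-1,-1,-0.2,0.91]]

```text
time: 2.0
ee_pos: [0.4347, 0.1031, 0.3029]
eef_rot: [-2.491, -1.913, 0.001]
ft_force: [0.8, 0.3, -0.3]
finger_gap: 0.0858
grip_force: 0.0
```

Run:
```python
from h import *
go((.434,-.302,.15,-15))
import json
c=calibration("wrist"); im=snapshot("wrist"); cv2.imwrite("pics/w1.png",cv2.cvtColor(im,cv2.COLOR_RGB2BGR))
json.dump({k:np.array(v).tolist() for k,v in c.items()},open("w1.json","w")); print(c["eye"],c["attitude"])
```

```text
t 2.0 tcp [0.4347 0.1031 0.3029] yAng -14.95 F [ 0.8064  0.2808 -0.2503] gap 0.0858 grip 0.0
(0.434, -0.302, 0.15, -15) -> [-3.262  0.866  1.274] turn 0.001
[0.4538 0.1725 0.4468] [ 2.8302 -0.3694 -0.0549]
```

View pics/w1.png

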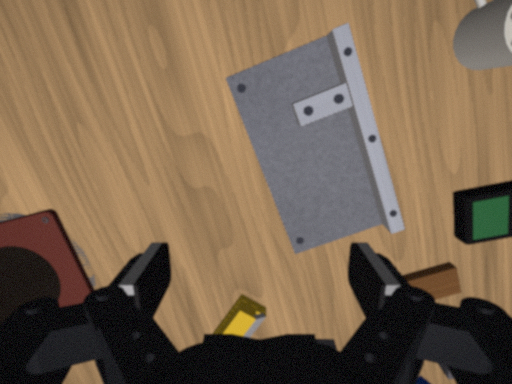

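The wrist view shows the whole jig: the fence runs (342,30) to (395,230), the stop is at (323,104), and the board corner is at (297,250). I'll fit the edges from a mask.

Run:
```python
from h import *
import json
c=json.load(open("w1.json")); im=cv2.imread("pics/w1.png"); g=cv2.cvtColor(im,cv2.COLOR_BGR2GRAY).astype(float)
hsv=cv2.cvtColor(im,cv2.COLOR_BGR2HSV)
print("board",hsv[180,310],"fence",hsv[185,383],"stop",hsv[110,315])
# edge: sub-pixel max gradient along scan from p to q crossing, z plane
def scan(p,q,n=80):
    P=np.linspace(p,q,n).astype(np.float32); v=cv2.remap(cv2.GaussianBlur(g,(0,0),.8).astype(np.float32),P[None,:,0],P[None,:,1],cv2.INTER_LINEAR)[0]
    d=np.abs(np.gradient(v)); i=d.argmax(); return P[i],d[i]
def line(ends1,ends2,z,n=12):
    pts=[];
    for t in np.linspace(0,1,n):
        p=np.array(ends1[0])*(1-t)+np.array(ends1[1])*t;q=np.array(ends2[0])*(1-t)+np.array(ends2[1])*t
        pts.append(scan(p,q)[0])
    W=ray("wrist",pts,z,c)[:,:2]
    vx,vy,x0,y0=cv2.fitLine(W.astype(np.float32),cv2.DIST_HUBER,0,.001,.001).ravel()
    res=np.abs((W-[x0,y0])@[-vy,vx]); return np.array([x0,y0]),np.array([vx,vy]),np.median(res),W
# fence back (far, +x) top edge, and robot-side top edge below the stop
for nm,a,b,z in (("fence far",[(345,60),(392,215)],[(365,55),(408,210)],.053),
              ("fence near",[(348,120),(372,205)],[(368,115),(390,200)],.053),
              ("board near",[(230,95),(280,220)],[(250,90),(300,215)],.018),
              ("board -y end",[(305,235),(365,220)],[(310,255),(370,240)],.018),
              ("stop +y",[(299,93),(338,82)],[(303,108),(342,96)],.048),
              ("stop -y",[(303,114),(345,100)],[(308,133),(350,117)],.048),
              ("stop -y foot",[(303,114),(345,100)],[(308,133),(350,117)],.018)):
    p,v,r,W=line(a,b,z); v=v if abs(v[0])<abs(v[1]) else np.array([-v[1],v[0]]); v*=np.sign(v[1])
    print(nm,p,"yaw",np.arctan2(-v[0],v[1]),"res",r, W[0],W[-1])
```

```text
board [128  16 124] fence [115  16 179] stop [118  18 174]
fence far [0.5904 0.1038] yaw 0.10903808 res 0.0005873986703437204 [0.5808 0.1915] [ 0.5986 -0.0213]
fence near [0.5761 0.0547] yaw 0.10990568 res 0.00026129748706395624 [0.5689 0.1213] [0.5821 0.0006]
board near [0.4299 0.0993] yaw 0.11476822 res 0.00034564781525108103 [0.4194 0.1904] [ 0.441  -0.0033]
board -y end [ 0.5183 -0.0602] yaw -0.011125862 res 0.003643013192572258 [ 0.4715 -0.0621] [ 0.5659 -0.0515]
stop +y [0.5297 0.1607] yaw 0.1305642 res 0.00198174951224813 [0.505  0.1594] [0.5547 0.1655]
stop -y [0.5317 0.1349] yaw 0.09873947 res 0.0023091694022963818 [0.5044 0.1304] [0.56  0.136]
stop -y foot [0.5376 0.1321] yaw 0.098740116 res 0.0024828775281450937 [0.5082 0.1272] [0.568  0.1333]
```

Call:
send_rows:
  plan:
    - [[-1,-0.5,0.13,0.15,0],[-1,-1,0.26,0.3,0],[-1,-1,0.26,0.3,0]]

```text
time: 2.35
ee_pos: [0.4334, -0.0229, 0.2661]
eef_rot: [-2.489, -1.917, 0.002]
ft_force: [-0.1, 0.9, 0.2]
finger_gap: 0.0852
grip_force: 0.0
```

Call:
send_rows:
  plan:
    - [[-1,-0.5,0.13,0.15,0],[-1,-1,0.26,0.3,0],[-1,-1,0.26,0.3,0]]

```text
time: 2.65
ee_pos: [0.4325, -0.1475, 0.2301]
eef_rot: [-2.49, -1.915, 0.002]
ft_force: [-0.1, 0.2, 0.3]
finger_gap: 0.0852
grip_force: 0.0
```

Call:
send_rows:
  plan:
    - [[-1,-0.25,0.1,0.1,0],[-1,-0.5,0.2,0.2,0],[-1,-0.5,0.2,0.2,0],[-1,-0.5,0.2,0.2,0]]

```text
time: 3.05
ee_pos: [0.4407, -0.2091, 0.2067]
eef_rot: [-2.49, -1.913, 0.0]
ft_force: [0.6, 0.0, 0.6]
finger_gap: 0.0855
grip_force: 0.0
```

Run:
```python
from h import *
go((.434,-.302,.15,-15))
import json
c=calibration("wrist"); im=snapshot("wrist"); cv2.imwrite("pics/w2.png",cv2.cvtColor(im,cv2.COLOR_RGB2BGR))
json.dump({k:np.array(v).tolist() for k,v in c.items()},open("w2.json","w")); print(c["eye"],c["attitude"])
```

```text
t 3.05 tcp [ 0.4407 -0.2091  0.2067] yAng -14.93 F [0.5929 0.0184 0.594 ] gap 0.0855 grip 0.0
(0.434, -0.302, 0.15, -15) -> [-0.763  0.146  0.471] turn 0.001
[ 0.4598 -0.1398  0.3507] [ 2.8317 -0.3686 -0.0559]
```

View pics/w2.png

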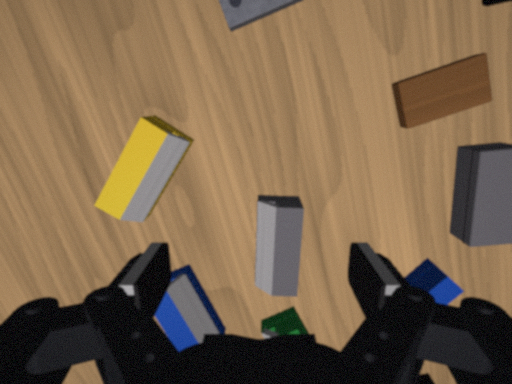

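The case fills cols 256–302, rows 196–296, with the bright slope to the left (robot side). The green and blue look-alikes sit near its far end but clear of the fingers.

Run:
```python
from h import *
import json
c=json.load(open("w2.json")); im=cv2.imread("pics/w2.png")
hsv=cv2.cvtColor(im,cv2.COLOR_BGR2HSV); m=((hsv[...,1]<45)&(hsv[...,2]>105)).astype(np.uint8)
roi=np.zeros_like(m); roi[185:305,245:312]=1; m=cv2.morphologyEx(m*roi,cv2.MORPH_OPEN,np.ones((3,3)))
k=max(cv2.findContours(m,0,2)[0],key=cv2.contourArea); b=cv2.approxPolyDP(k,3,True)[:,0]; print(b.tolist(),[hsv[250,x].tolist() for x in (262,285)])
g=cv2.GaussianBlur(cv2.cvtColor(im,cv2.COLOR_BGR2GRAY),(0,0),.8).astype(float); sat=cv2.GaussianBlur(hsv[...,1],(0,0),.8).astype(float)
def rows(f,lo,hi): return np.array([(lo+np.abs(np.gradient(f[r,lo:hi])).argmax(),r) for r in range(215,288,4)],float)
E=[]
for nm,f,lo,hi,z in (("ridge",g,268,282,.044),("back",sat,294,308,.044),("front lip",sat,250,264,.024)):
    W=ray("wrist",rows(f,lo,hi),z,c)[:,:2]; vx,vy,x0,y0=cv2.fitLine(W.astype(np.float32),cv2.DIST_HUBER,0,.001,.001).ravel()
    s=np.sign(vy); print(nm,(x0,y0),"yaw",np.arctan2(-vx*s,vy*s))
col=lambda c0:[(c0,r) for r in (195+np.abs(np.gradient(g[195:215,c0])).argmax(),285+np.abs(np.gradient(sat[285:303,c0])).argmax())]
for c0 in (283,288,293,297): print("ends top", col(c0), ray("wrist",col(c0),.044,c)[:,:2].tolist())
```

```text
[[258, 202], [255, 284], [273, 294], [278, 209]] [[170, 5, 149], [144, 13, 102]]
ridge (np.float32(0.43436062), np.float32(-0.29771978)) yaw -0.2874281
back (np.float32(0.46320963), np.float32(-0.30534115)) yaw -0.29596838
front lip (np.float32(0.4093647), np.float32(-0.31057242)) yaw -0.28001744
ends top [(283, np.int64(195)), (283, np.int64(296))] [[0.45959518856885523, -0.23817517972801067], [0.43034440862161777, -0.359486308756147]]
ends top [(288, np.int64(195)), (288, np.int64(296))] [[0.4647301242697227, -0.23953367862965697], [0.43604731746642705, -0.36099084076904225]]
ends top [(293, np.int64(195)), (293, np.int64(296))] [[0.4698647568351926, -0.24089209733378397], [0.441749852471847, -0.36249527415624594]]
ends top [(297, np.int64(195)), (297, np.int64(296))] [[0.4739722446481201, -0.24197877455964384], [0.44631161133652414, -0.36369874986202755]]
```

```bash
python3 -c "
from h import *
go((.4375,-.3042,.10,-16.5),(.4375,-.3042,.004,-16.5))"
```

```text
t 3.1 tcp [ 0.441  -0.2085  0.2072] yAng -14.88 F [-0.468   0.5511 -0.0436] gap 0.0853 grip 0.0
(0.4375, -0.3042, 0.1, -16.5) -> [-0.779  0.177  0.893] turn 0.018
(0.4375, -0.3042, 0.004, -16.5) -> [-0.779  0.177  1.693] turn 0.018
```

Call:
send_rows:
  plan:
    - [[-1,-0.39,0.09,0.4,0.018],[-1,-0.78,0.177,0.7,0.018],[-1,-0.78,0.177,0.89,0.018],[-1,-0.78,0.177,0.89,0.018]]

```text
time: 3.5
ee_pos: [0.4347, -0.3033, 0.0951]
eef_rot: [-2.511, -1.873, 0.003]
ft_force: [-0.6, 1.4, -0.6]
finger_gap: 0.0854
grip_force: 0.0
```

Call:
send_rows:
  plan:
    - [[-1,0,0,0.25,0],[-1,0,0,0.5,0],[-1,0,0,0.7,0],[-1,0,0,0.8,0],[-1,0,0,0.8,0]]

```text
time: 4.0
ee_pos: [0.4375, -0.3033, 0.0042]
eef_rot: [-2.515, -1.88, 0.0]
ft_force: [0.0, -0.8, -0.0]
finger_gap: 0.0852
grip_force: 0.0
```

```bash
python3 -c "
from h import *
go((.4375,-.3042,.004,-16.5))"
```

```text
t 4.0 tcp [ 0.4375 -0.3033  0.0042] yAng -16.44 F [ 0.0273 -0.7646 -0.0434] gap 0.0852 grip 0.0
(0.4375, -0.3042, 0.004, -16.5) -> [-0.007  0.002  0.001] turn 0.001
```

Well positioned; closing.

Call:
send_rows:
  newtons: 50
  plan:
    - [[1,0,0,0,0],[1,0,0,0,0],[1,0,0,0,0],[1,0,0,0,0],[1,0,0,0,0],[1,0,0,0,0],[1,0,0,0,0],[1,0,0,0,0],[1,0,0,0,0],[1,0,0,0,0]]

```text
time: 5.0
ee_pos: [0.4389, -0.3059, 0.0066]
eef_rot: [2.515, 1.877, 0.001]
ft_force: [-0.2, 1.6, 5.8]
finger_gap: 0.0492
grip_force: 53.3
```

Call:
send_rows:
  plan:
    - [[1,0,0,-0.1,0],[1,0,0,-0.2,0],[1,0,0,-0.35,0],[1,0,0,-0.5,0],[1,0,0,-0.6,0],[1,0,0,-0.6,0]]

```text
time: 5.6
ee_pos: [0.439, -0.3063, 0.0793]
eef_rot: [2.514, 1.876, 0.001]
ft_force: [0.8, -0.3, -2.4]
finger_gap: 0.0493
grip_force: 52.3
```

Run:
```python
from h import *
go((.5061,.069,.08,6.3))
im=snapshot("side"); w=snapshot("wrist")
C=np.hstack([cv2.resize(im[200:340,180:340],(400,350)),cv2.resize(w,(400,300))[:]if 0 else cv2.copyMakeBorder(cv2.resize(w,(400,300)),0,50,0,0,0)])
cv2.imwrite("pics/lift.png",cv2.cvtColor(C,cv2.COLOR_RGB2BGR))
```

```text
t 5.6 tcp [ 0.439  -0.3063  0.0793] yAng -16.54 F [ 0.8277 -0.2792 -2.437 ] gap 0.0493 grip 52.3204880207777
(0.5061, 0.069, 0.08, 6.3) -> [ 3.157 -0.354 -0.014] turn -0.254
```

View pics/lift.png

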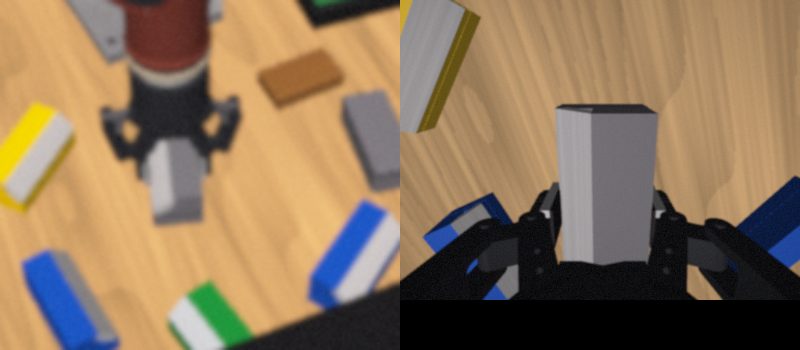

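The case is held level, with clearance all round. Carrying it to the jig.

Call:
send_rows:
  plan:
    - [[1,0.15,-0.02,0,0],[1,0.4,-0.05,0,0],[1,0.7,-0.08,0,0],[1,1,-0.12,0,0]]

```text
time: 6.1
ee_pos: [0.4571, -0.1835, 0.0752]
eef_rot: [-2.517, -1.876, 0.001]
ft_force: [1.3, 0.2, -2.7]
finger_gap: 0.0492
grip_force: 52.2
```

Call:
send_rows:
  plan:
    - [[1,0.3,-0.04,0,0],[1,0.6,-0.08,0,0],[1,0.9,-0.11,0,0],[1,1,-0.12,0,0]]

```text
time: 6.5
ee_pos: [0.4771, -0.0627, 0.0752]
eef_rot: [-2.513, -1.88, 0.001]
ft_force: [0.7, -0.8, -2.6]
finger_gap: 0.0489
grip_force: 52.2
```

Call:
send_rows:
  plan:
    - [[1,0.25,-0.03,0,-0.08],[1,0.5,-0.06,0,-0.16],[1,0.75,-0.09,0,-0.254],[1,0.9,-0.11,0,-0.254],[1,1,-0.12,0,-0.254],[1,1,-0.12,0,-0.254],[1,1,-0.12,0,-0.254]]

```text
time: 7.2
ee_pos: [0.4983, 0.0521, 0.076]
eef_rot: [-2.095, -2.34, 0.002]
ft_force: [0.3, -0.2, -1.7]
finger_gap: 0.0492
grip_force: 52.2
```

Run:
```python
from h import *
go((.5061,.069,.08,6.3),(.5061,.069,.032,6.3),(.5061,.069,.025,6.3))
```

```text
t 7.2 tcp [0.4983 0.0521 0.076 ] yAng 6.33 F [ 0.3304 -0.1783 -1.6631] gap 0.0492 grip 52.225223165005445
(0.5061, 0.069, 0.08, 6.3) -> [ 0.133  0.08  -0.033] turn 0.0
(0.5061, 0.069, 0.032, 6.3) -> [0.133 0.081 0.367] turn 0.0
(0.5061, 0.069, 0.025, 6.3) -> [0.133 0.081 0.425] turn 0.0
```

Call:
send_rows:
  plan:
    - [[1,0.13,0.08,0.1,0],[1,0.13,0.08,0.2,0],[1,0.13,0.08,0.3,0],[1,0.13,0.08,0.36,0],[1,0.13,0.08,0.4,0],[1,0.13,0.08,0.42,0],[1,0.13,0.08,0.43,0],[1,0.13,0.08,0.43,0]]

```text
time: 8.0
ee_pos: [0.5067, 0.0689, 0.0251]
eef_rot: [2.096, 2.34, 0.0]
ft_force: [0.0, 0.3, -2.3]
finger_gap: 0.0492
grip_force: 52.3
```

Run:
```python
from h import *
go((.5061,.069,.025,6.3))
```

```text
t 8.0 tcp [0.5067 0.0689 0.0251] yAng 6.31 F [ 0.0141  0.2899 -2.3233] gap 0.0492 grip 52.32214434072375
(0.5061, 0.069, 0.025, 6.3) -> [ 0.001 -0.005  0.001] turn 0.0
```

Call:
send_rows:
  plan:
    - [[1,0,0,0.01,0],[1,0,0,0.015,0],[1,0,0,0.02,0],[1,0,0,0.02,0]]

```text
time: 8.4
ee_pos: [0.5074, 0.069, 0.0245]
eef_rot: [2.094, 2.34, 0.001]
ft_force: [-4.8, 0.2, 10.9]
finger_gap: 0.0492
grip_force: 54.5
```

Call:
send_rows:
  plan:
    - [[-0.8,0,0,0,0],[-0.8,0,0,0,0],[-0.8,0,0,0,0],[-0.8,0,0,0,0],[-0.8,0,0,0,0],[-0.8,0,0,0,0],[-0.8,0,0,-0.2,0],[-0.8,0,0,-0.5,0],[-0.8,0,0,-0.8,0],[-0.8,0,0,-0.8,0]]

```text
time: 9.4
ee_pos: [0.5106, 0.069, 0.1241]
eef_rot: [2.091, 2.335, 0.01]
ft_force: [0.3, -0.6, 0.8]
finger_gap: 0.077
grip_force: 0.0
```

Run:
```python
from h import *
s=read_state(); go((.4,.0,.1,90+6.3)); import json
c=calibration("wrist"); w=snapshot("wrist"); cv2.imwrite("pics/w3.png",cv2.cvtColor(w,cv2.COLOR_RGB2BGR))
json.dump({k:np.array(v).tolist() for k,v in c.items()},open("w3.json","w"))
```

```text
t 9.4 tcp [0.5106 0.069  0.1241] yAng 6.32 F [ 0.3015 -0.5514  0.8275] gap 0.077 grip 0.0
(0.4, 0.0, 0.1, 96.3) -> [-0.47  -0.981  0.192] turn -1.0
```

View pics/w3.png

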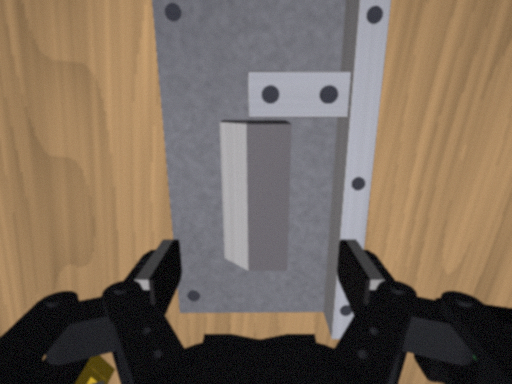

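The case stands flat on the board at cols 220–290, rows 120–270, with a small gap to the stop and about 45 mm to the fence. I'll turn the fingers along the case and come down in front of it.

Call:
send_rows:
  plan:
    - [[-0.2,0,-0.15,0,-0.09],[-0.2,0,-0.3,0,-0.18],[-0.2,0,-0.543,0,-0.27],[-0.2,0,-0.543,0,-0.36],[-0.2,0,-0.543,0,-0.45],[-0.2,0,-0.543,0,-0.54],[-0.2,0,-0.543,0,-0.63],[-0.2,0,-0.543,0,-0.72],[-0.2,0,-0.543,0,-0.81],[-0.2,0,-0.543,0,-0.9],[-0.2,0,-0.543,0,-1],[-0.2,0,-0.543,0,-1]]

```text
time: 10.65
ee_pos: [0.4407, 0.0619, 0.1171]
eef_rot: [0.176, -3.134, -0.0]
ft_force: [-0.0, -0.2, 0.4]
finger_gap: 0.0508
grip_force: 0.0
```

Run:
```python
from h import *
go((.4459,.0623,.10,96.3),(.4459,.0623,.030,96.3));
```

```text
t 10.65 tcp [0.4407 0.0619 0.1171] yAng 96.41 F [-0.015  -0.1514  0.4069] gap 0.0508 grip 0.0
(0.4459, 0.0623, 0.1, 96.3) -> [-0.044 -0.001  0.142] turn 0.001
(0.4459, 0.0623, 0.03, 96.3) -> [-0.045 -0.001  0.725] turn 0.001
```

Call:
send_rows:
  plan:
    - [[-0.2,0,0,0.3,0],[-0.2,0,0,0.6,0],[-0.2,0,0,0.72,0],[-0.2,-0.06,0,0.72,0],[-0.2,-0.12,0,0.72,0],[-0.2,-0.18,0,0.72,0],[-0.2,-0.22,0,0.72,0],[-0.2,-0.26,0,0.72,0],[-0.2,-0.3,0,0.72,0],[-0.2,-0.34,0,0.72,0]]

```text
time: 11.65
ee_pos: [0.4827, 0.0664, 0.0323]
eef_rot: [-0.173, 3.137, -0.0]
ft_force: [-0.6, -0.3, 0.3]
finger_gap: 0.0512
grip_force: 0.5
```

Call:
send_rows:
  plan:
    - [[-0.2,-0.04,0,0,0],[-0.2,-0.08,0,0,0],[-0.2,-0.12,0,0,0],[-0.2,-0.16,0,0,0],[-0.2,-0.19,0,0,0],[-0.2,-0.22,0,0,0],[-0.2,-0.22,0,0,0]]

```text
time: 12.35
ee_pos: [0.5092, 0.0693, 0.0322]
eef_rot: [-0.173, 3.136, 0.0]
ft_force: [0.7, 0.1, 0.2]
finger_gap: 0.0515
grip_force: 0.0
```

Run:
```python
from h import *
go((.5176*.994-.1098*.013,.5176*.1098+.994*.013,.03,96.3));
```

```text
t 12.35 tcp [0.5092 0.0693 0.0322] yAng 96.31 F [0.6925 0.147  0.219 ] gap 0.0515 grip 0.0
(0.5130669999999999, 0.06975448, 0.03, 96.3) -> [-0.032  0.001  0.019] turn 0.0
```

Call:
send_rows:
  plan:
    - [[-0.2,-0.01,0,0,0],[-0.2,-0.02,0,0,0],[-0.2,-0.03,0,0,0],[-0.2,-0.04,0,0,0],[-0.2,-0.04,0,0,0]]

```text
time: 12.85
ee_pos: [0.5128, 0.0697, 0.0319]
eef_rot: [0.173, -3.135, 0.0]
ft_force: [-3.1, -0.3, 2.6]
finger_gap: 0.0516
grip_force: 1.7
```

Call:
send_rows:
  plan:
    - [[-0.2,-0.01,0,0,0],[-0.2,-0.015,0,0,0],[-0.2,0.2,0,0,0],[1,0.2,0,-0.5,0],[1,0.2,0,-0.5,0],[1,0.2,-0.4,-0.5,0],[1,0.2,-0.8,-0.5,0],[1,0.2,-0.8,-0.5,0],[1,-0.1,-0.8,-0.5,0],[1,-0.3,-0.8,-0.5,0],[1,-0.3,-0.8,-0.5,0]]

```text
time: 13.95
ee_pos: [0.5627, -0.0214, 0.0926]
eef_rot: [-0.173, 3.133, -0.0]
ft_force: [-0.3, 0.7, 0.1]
finger_gap: -0.0
grip_force: 0.0
```

Run:
```python
from h import *
W=lambda a,b,z:(.994*a-.1098*b,.1098*a+.994*b,z,96.3)
go(W(.5536,-.085,.092),W(.5536,-.085,.035),W(.5536,-.057,.035)); import json
c=calibration("wrist"); w=snapshot("wrist");s=snapshot("scene");d=snapshot("side")
json.dump({k:np.array(v).tolist() for k,v in c.items()},open("w4.json","w"))
cv2.imwrite("pics/w4.png",cv2.cvtColor(w,cv2.COLOR_RGB2BGR))
C=np.zeros((600,800,3),np.uint8); C[:300,:400]=cv2.resize(w,(400,300)); C[:300,400:]=cv2.resize(s[150:240,220:340],(400,300),interpolation=2); C[300:,:400]=cv2.resize(d[140:230,170:290],(400,300),interpolation=2)
cv2.imwrite("pics/v4.png",cv2.cvtColor(C,cv2.COLOR_RGB2BGR))
```

```text
t 13.95 tcp [ 0.5627 -0.0214  0.0926] yAng 96.32 F [-0.3057  0.6605  0.1399] gap -0.0 grip 0.0
(0.5596114, -0.023704720000000012, 0.092, 96.3) -> [ 0.028 -0.016  0.005] turn 0.0
(0.5596114, -0.023704720000000012, 0.035, 96.3) -> [ 0.029 -0.016  0.48 ] turn 0.0
(0.556537, 0.004127279999999997, 0.035, 96.3) -> [0.029 0.217 0.48 ] turn 0.0
```

View pics/v4.png

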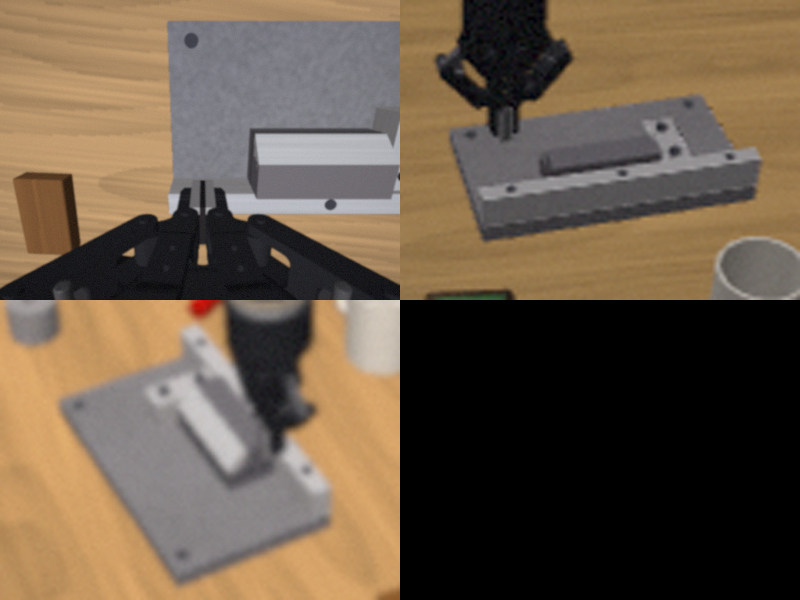

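The case is flush along the fence with its end next to the stop, and the closed fingers are beyond its −y end. Next I push the end towards the stop.

Call:
send_rows:
  plan:
    - [[1,0.03,0,0.25,0],[1,0.03,0,0.48,0],[1,0.03,0,0.48,0],[1,0.03,0.06,0.48,0],[1,0.03,0.12,0.48,0],[1,0.03,0.15,0.48,0],[1,0.03,0.18,0.48,0],[1,0.03,0.2,0.48,0],[1,0.03,0.21,0.48,0],[1,0.03,0.21,0.48,0]]

```text
time: 15.1
ee_pos: [0.5533, 0.0031, 0.0346]
eef_rot: [-0.173, 3.137, -0.0]
ft_force: [0.8, -1.1, 0.3]
finger_gap: 0.0001
grip_force: 0.0
```

Call:
send_rows:
  plan:
    - [[1,0,0.01,0,0],[1,0,0.02,0,0],[1,0,0.03,0,0],[1,0,0.04,0,0],[1,0,0.04,0,0]]

```text
time: 15.6
ee_pos: [0.5527, 0.0078, 0.0345]
eef_rot: [0.173, -3.137, -0.0]
ft_force: [-0.3, 0.5, -0.1]
finger_gap: -0.0002
grip_force: 0.0
```

Call:
send_rows:
  plan:
    - [[1,0,0.01,0,0],[1,0,0.02,0,0],[1,0,0.03,0,0],[1,0,0.04,0,0],[1,0,0.04,0,0]]

```text
time: 16.1
ee_pos: [0.5523, 0.0116, 0.0346]
eef_rot: [-0.174, 3.137, -0.003]
ft_force: [0.4, -5.1, 0.0]
finger_gap: 0.0001
grip_force: 2.5
```

Call:
send_rows:
  plan:
    - [[1,0,0.01,0,0],[1,0,0.01,0,0],[1,0,0.01,0,0]]

```text
time: 16.4
ee_pos: [0.5524, 0.0117, 0.0347]
eef_rot: [-0.173, 3.137, -0.005]
ft_force: [0.3, -10.2, -0.1]
finger_gap: -0.0002
grip_force: 4.6
```

Run:
```python
from h import *
W=lambda a,b,z:(.994*a-.1098*b,.1098*a+.994*b,z,96.3)
go(W(.5536,-.08,.035),W(.50,.012,.11),W(.53,.012,.06));
```

```text
t 16.4 tcp [0.5524 0.0117 0.0347] yAng 96.33 F [  0.3261 -10.1976  -0.1441] gap -0.0002 grip 4.585833445011787
(0.5590624, -0.01873472000000001, 0.035, 96.3) -> [-0.027 -0.258 -0.002] turn 0.0
(0.4956824, 0.066828, 0.11, 96.3) -> [ 0.419  0.507 -0.629] turn 0.0
(0.5255024, 0.070122, 0.06, 96.3) -> [ 0.169  0.508 -0.212] turn 0.0
```

The force rises to 10 N without movement, so the case is hard against the stop. Now I'll move to the approach position for the slope press.

Call:
send_rows:
  plan:
    - [[1,0,-0.1,0,0],[1,0,-0.1,-0.4,0],[1,0.2,-0.1,-0.5,0],[-0.2,0.44,-0.1,-0.5,0],[-0.2,0.44,0.2,-0.5,0],[-0.2,0.44,0.557,-0.5,0],[-0.2,0.44,0.557,-0.5,0],[-0.2,0.44,0.557,-0.42,0],[-0.2,0.44,0.557,-0.42,0],[-0.2,0.44,0.557,-0.42,0]]

```text
time: 17.4
ee_pos: [0.492, 0.0734, 0.0842]
eef_rot: [0.171, -3.135, -0.0]
ft_force: [-0.3, -0.2, -0.1]
finger_gap: 0.0515
grip_force: 0.0
```

Run:
```python
from h import *
W=lambda a,b,z:(.994*a-.1098*b,.1098*a+.994*b,z,96.3)
go(W(.4976,.018,.082),W(.5276,.018,.052)); import json
c=calibration("wrist"); w=snapshot("wrist");cv2.imwrite("pics/w5.png",cv2.cvtColor(w,cv2.COLOR_RGB2BGR))
json.dump({k:np.array(v).tolist() for k,v in c.items()},open("w5.json","w"))
```

```text
t 17.4 tcp [0.492  0.0734 0.0842] yAng 96.25 F [-0.2769 -0.2197 -0.1403] gap 0.0515 grip 0.0
(0.492638, 0.07252847999999999, 0.082, 96.3) -> [-0.005 -0.008  0.018] turn -0.001
(0.522458, 0.07582248, 0.052, 96.3) -> [-0.255 -0.008  0.268] turn -0.001
```

View pics/w5.png

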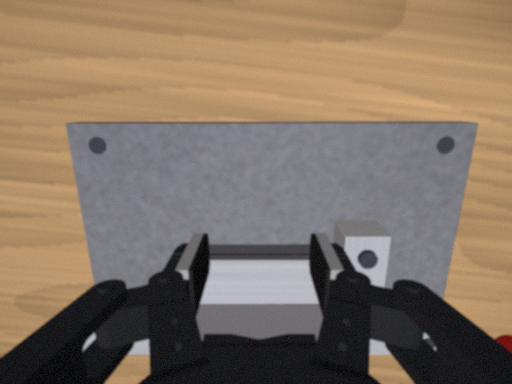

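The fingers straddle the middle of the bright slope (rows 260–305), and the right finger is clear of the stop at (365,250). Now the diagonal approach.

Call:
send_rows:
  plan:
    - [[-0.2,-0.06,-0.03,0.07,0],[-0.2,-0.12,-0.03,0.13,0],[-0.2,-0.16,-0.03,0.17,0],[-0.2,-0.19,-0.03,0.2,0],[-0.2,-0.21,-0.03,0.22,0],[-0.2,-0.23,-0.03,0.24,0],[-0.2,-0.23,-0.03,0.24,0]]

```text
time: 18.15
ee_pos: [0.5202, 0.0739, 0.0558]
eef_rot: [0.173, -3.136, -0.0]
ft_force: [-1.0, 1.0, -0.5]
finger_gap: 0.0509
grip_force: 0.0
```

Call:
send_rows:
  plan:
    - [[-0.2,-0.01,0,0.01,0],[-0.2,-0.02,0,0.02,0],[-0.2,-0.02,0,0.02,0]]

```text
time: 18.45
ee_pos: [0.5226, 0.0741, 0.0537]
eef_rot: [-0.173, 3.137, 0.0]
ft_force: [-0.1, -0.1, 1.1]
finger_gap: 0.0511
grip_force: 0.0
```

Call:
send_rows:
  plan:
    - [[-0.2,-0.01,0,0.01,0],[-0.2,-0.02,0,0.02,0],[-0.2,-0.02,0,0.02,0]]

```text
time: 18.75
ee_pos: [0.525, 0.0743, 0.0512]
eef_rot: [0.173, -3.137, 0.0]
ft_force: [0.6, 0.4, -0.7]
finger_gap: 0.0511
grip_force: 0.0
```

Call:
send_rows:
  plan:
    - [[-0.2,-0.01,0,0.01,0],[-0.2,-0.02,0,0.02,0],[-0.2,-0.02,0,0.02,0]]

```text
time: 19.05
ee_pos: [0.5265, 0.0745, 0.0498]
eef_rot: [0.173, -3.134, 0.0]
ft_force: [-8.6, -1.0, 12.5]
finger_gap: 0.0518
grip_force: 7.3
```

Call:
send_rows:
  plan:
    - [[-0.2,-0.01,0,0.01,0],[-0.2,-0.01,0,0.01,0],[-0.2,-0.01,0,0.01,0]]

```text
time: 19.35
ee_pos: [0.5266, 0.0745, 0.0496]
eef_rot: [0.174, -3.132, 0.001]
ft_force: [-17.0, -2.2, 25.8]
finger_gap: 0.051
grip_force: 15.0
```

Call:
send_rows:
  plan:
    - [[-0.2,0,0,0,0],[-0.2,0,0,0,0],[-0.2,0,0,0,0],[-0.2,0,0,0,0],[-0.2,0,0,0,0]]

```text
time: 19.85
ee_pos: [0.5266, 0.0745, 0.0496]
eef_rot: [0.174, -3.132, 0.001]
ft_force: [-16.3, -2.4, 25.3]
finger_gap: 0.0515
grip_force: 14.9
```

Run:
```python
from h import *
go(); s=snapshot("scene");d=snapshot("side");w=snapshot("wrist"); go()
C=np.zeros((600,800,3),np.uint8); C[:300,:400]=cv2.resize(w,(400,300)); C[:300,400:]=cv2.resize(s[150:240,220:340],(400,300),interpolation=2); C[300:,:400]=cv2.resize(d[140:230,170:290],(400,300),interpolation=2)
cv2.imwrite("pics/v6.png",cv2.cvtColor(C,cv2.COLOR_RGB2BGR))
```

```text
t 19.85 tcp [0.5266 0.0745 0.0496] yAng 96.35 F [-16.2861  -2.3843  25.2734] gap 0.0515 grip 14.899758193641901
t 20.0 tcp [0.5266 0.0745 0.0496] yAng 96.35 F [-17.0271  -2.5259  25.2341] gap 0.0514 grip 14.901653062552214
```

View pics/v6.png

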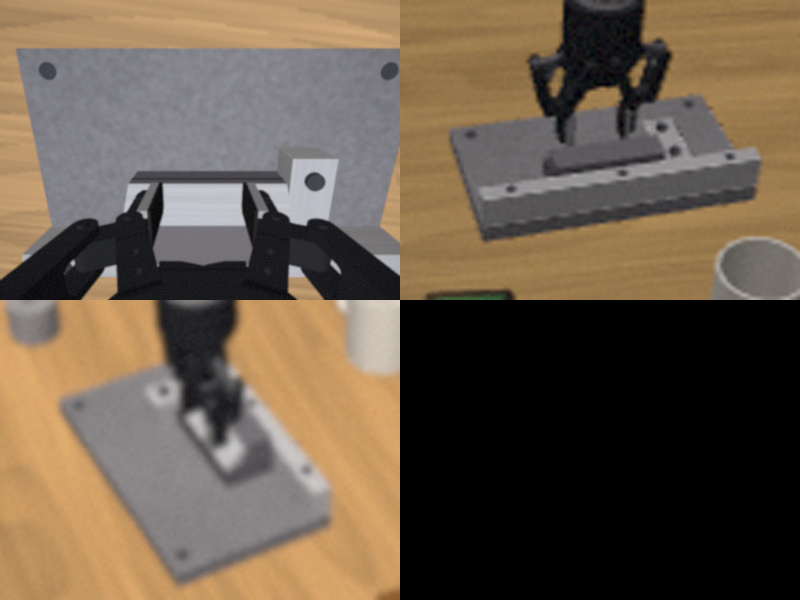

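The case is flush with the fence and butted to the stop. Both fingers are on the slope, and the push is steady at about 17 N into the fence and 25 N down. Handing in.

```bash
python3 -c "
from plant import *
print(sign_off())"
```

```text
the job is handed in; nothing more can be done
None
```

I handed the job in at about 20 s with the case flat on the board, back against the fence and end against the stop, the arm still holding a steady push of about 17 N towards the fence and 25 N down (measured at the tool); the judge's result was not shown.

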